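Sort loose bolts, nuts and a washer into the sample-marked bins

TASK

Tidy the loose hardware lying on the bench in front of the three steel bins: lay the two bolts, the two nuts and the washer each in the bin whose fixed sample shows the same kind. Every piece must lie flat on the bottom of its bin, beside and not on top of the other, and be let go; do not knock or shift the red can and the oiler.

Things in the scene. Friction and masses are not known exactly. Their poses are not given: they have to be found in the camera images.
- bolt_a: loose plain steel hex bolt lying on the bench, 102 mm long: shank 20 mm diameter, 90 mm long, head 30 mm across flats, 12.5 mm thick; 0.29 kg. Origin on its axis at mid-length, 13 mm above the bench; x along the bolt towards the head (head end lies 3 degrees high), z up at the start. Centre of mass 7 mm from the origin towards the head
- bolt_b: a second bolt, the same as bolt_a in every respect, axes and origin alike
- nut_a: loose plain steel hex nut lying flat, 36 mm across flats (42 mm over corners), 20 mm high, 24 mm hole, about 0.11 kg. Origin at its centre, 10 mm above the bench; z is the hole's axis, its x axis points square out of one flat
- nut_b: a second nut, the same as nut_a in every respect, axes and origin alike
- washer: loose plain steel heavy round washer lying flat, 60 mm outer and 26 mm hole diameter, 10 mm thick, about 0.18 kg. Origin at its centre, 5 mm above the bench; z is its axis
- bin_bolts: fixed open steel bin, one of three alike: 140 (x) by 150 (y) mm outside, walls 4 mm thick, 32 mm high, floor 4 mm; yellow strip on its front (-x, robot side). Behind it (x 70 to 126 mm) a solid 32 mm high shelf, yellow on top, carries the fixed sample of its kind: a bolt lying across it along y. Origin: centre of the underside of the open part, on the bench; z up
- bin_nuts: fixed open steel bin, one of three alike: 140 (x) by 150 (y) mm outside, walls 4 mm thick, 32 mm high, floor 4 mm; yellow strip on its front (-x, robot side). Behind it (x 70 to 126 mm) a solid 32 mm high shelf, yellow on top, carries the fixed sample of its kind: a hex nut lying flat. Origin: centre of the underside of the open part, on the bench; z up
- bin_washers: fixed open steel bin, one of three alike: 140 (x) by 150 (y) mm outside, walls 4 mm thick, 32 mm high, floor 4 mm; yellow strip on its front (-x, robot side). Behind it (x 70 to 126 mm) a solid 32 mm high shelf, yellow on top, carries the fixed sample of its kind: a round washer lying flat. Origin: centre of the underside of the open part, on the bench; z up
- red_can: bystander, loose: closed red can, 90 mm diameter, 120 mm high, 0.8 kg, to the right of the work; origin at the centre of its underside
- oiler: bystander, loose: bare metal oiler with a thin upright spout, base 76 mm diameter, 150 mm high, 0.4 kg, to the left of the work; origin at the centre of its underside

How it is judged:
By the outcome, as a careful person would: the job done as asked, in the order asked, and still so for the second after the job is handed in, with the robot touching nothing.
It also fails if it takes over 112 s, if anything falls off the work surface, if the arm or the gripper's body presses on something with over 40 N, if the wrist force passes 120 N, or if a joint passes its speed limit or range.

ROBOT

A 6-joint arm with a two-finger parallel gripper is mounted at the origin on the work surface. World frame = base frame: x ahead of the robot, y to its left, z up, the work surface at z = 0. Lengths are in m, angles in rad, forces in N, time in s.
With the tool pointing down it reaches from about 0.35 to 0.975 m from the base axis. Payload 4.9 kg.
Tool frame: the origin (TCP) lies at the very end of the fingers, on their centre line; the grasp point (between the pads) lies 19 mm behind it (ctrl.grasp_offset is the distance from the TCP to the grasp point, in m); z points along the fingers, y is the line along which they close (so a half turn about z gives the same grasp; the last joint's range is limited). The gripper opens to 85 mm and grips with 20 to 120 N. Pads are 22 mm wide; open, the fingers measure 114 mm over their backs; the gripper's body (76 mm by 85 mm) begins 54 mm behind the grasp point. The pads swing forward as they close: fully open they stand 13 mm farther back than shut.
Start: joints at [1, 0.053, 1.613, -0, 1.476, -0.119], TCP at [0.273, 0.562, 0.231] pointing down, gripper open.
Joint ranges: [-3.01, 3.01], [-1.01, 2.22], [0.06, 2.58], [-1.02, 4.17], [0.09, 2.62], [-3.14, 3.14]. Speed limits (rad/s): [2.57, 2.57, 3.14, 3.14, 3.14, 3.14].

INTERFACE

Orientations are given as a rotation vector (axis times angle).
In Python, from station import ctrl, optics gives the robot as it stands.
- The arm moves only by the shell command python3 -m handwheel 'ROWS' [OPENING] [FORCE]. ROWS is JSON, a list of rows, each an object of numbers: "tx", "ty", "tz": the shift along the tool's x, y, z in mm; "roll": the turn about the tool's z in rad. A call has 1 to 12 rows; each row shifts and turns the commanded pose from where the row before left it, along the tool's axes as they then stand; what a row does not reach is not made up. A row lasts 1/12 s, in which the tool goes at most 41.7 mm and 7.16 degrees, less where a joint would pass 70% of its speed; a pose out of reach is approached as far as the arm can. A call with a gripper value outside its range is refused whole. OPENING is the finger opening in mm, from 0 to 85.4, set as the call begins (- or left out, the last holds). The fingers move at their own pace and stop on an object; FORCE is the grip in N (left out, the last holds). Time passes only in rows, so rows that do not move let the fingers close. It gives the time, the measured TCP pose, the force, the opening and the grip force at its end, in the units of the state.
- ctrl.get_obs(): the state, without advancing time (a new reading comes with each control period).
- optics.get_image(name): name is "scene" or "side" or "wrist"; returns (picture, depth): 480x640x3 uint8, red, green, blue; 480x640 float32, m along the optical axis (not along the pixel's ray), 0 where there is no reading.
- optics.camera_params(name): a dict with "mtx" (3x3 intrinsics, pixels), "k1" (the pictures are not rectified: a ray, as slopes to the right and down, at radius r is drawn at 1 + k1 r^2 times it, then the intrinsics apply), "extrinsics" (4x4, takes a point from camera to world coordinates); the wrist camera has in their place "tool_from_camera" (4x4, takes a point from camera to tool coordinates, whose origin is the TCP and whose axes are the flange's). Camera axes: x right, y down, z forward; pixel columns grow to the right and rows downward; lengths in m; the calibration is good to about 2 mm. A picture is of the moment at which its call begins: read the wrist's pose just before it. camera_params takes no time and is no camera call.
- ctrl.finish_job(): hands the job in; it is judged then, once.
The state is a dict: "t": time; "q": joint angles; "dq": joint speeds; "effort": joint torques, N m; "tool_pos": TCP position; "tool_rot": TCP orientation; "contact_force": force on the tool from outside, world axes, zero at the start; "wrist_torque": the same for the moment, N m; "opening": finger opening in m; "grip_force": force on a finger pad.
Only numpy, scipy, OpenCV 4.12 (cv2) and the standard library are available. Lean on these libraries where they do the work, as an engineer would, in place of code of your own. Each camera call takes 0.05 s, during which the arm holds its last target. There are 200 camera calls.

## Working session

There is one attempt and no reset: what is moved stays moved. The work goes in short steps, Python scripts to look and compute and a shell command to move; the robot and the scene stay as the last step left them, time stands still between calls to the robot, and variables do not carry over. Pictures are saved under pics/ and viewed, at most 14 in all, crops included, and the job is handed in when it is done.

```bash
ls; mkdir -p pics; python3 - <<'E'
from station import ctrl, optics
import cv2,numpy as np
np.set_printoptions(precision=4,suppress=True)
o=ctrl.get_obs();print(o)
print(ctrl.grasp_offset)
for n in("scene","side","wrist"):
    p,d=optics.get_image(n);cv2.imwrite(f"pics/{n}0.png",p[:,:,::-1]);np.save(f"pics/{n}0d.npy",d);print(n,optics.camera_params(n))
E
```

```text
pics
{'t': 0.0, 'q': array([ 1.    ,  0.0533,  1.6143,  0.    ,  1.476 , -0.119 ]), 'dq': array([ 0.0008,  0.0016, -0.0003, -0.0015, -0.0002, -0.0007]), 'effort': array([  0.002 , -39.3678, -37.0181,   0.0001,   0.0068,   0.    ]), 'tool_pos': array([0.2725, 0.5618, 0.2301]), 'tool_rot': array([-0.7034, -3.0611,  0.003 ]), 'contact_force': array([ 0.4106, -0.5574,  0.5966]), 'wrist_torque': array([ 0.0584, -0.0376,  0.0198]), 'grip_force': 0.0, 'opening': 0.08551860952463858}
0.0187
scene {'mtx': array([[448.2499,   0.    , 320.0946],
       [  0.    , 448.2499, 238.8205],
       [  0.    ,   0.    ,   1.    ]]), 'k1': 0.03491237335293559, 'extrinsics': array([[-0.8379,  0.3805, -0.3913,  0.9679],
       [ 0.5458,  0.5787, -0.606 ,  0.7266],
       [-0.0041, -0.7214, -0.6926,  0.8619],
       [ 0.    ,  0.    ,  0.    ,  1.    ]])}
side {'mtx': array([[437.4557,   0.    , 323.0882],
       [  0.    , 437.4557, 238.0432],
       [  0.    ,   0.    ,   1.    ]]), 'k1': -0.11025675043550011, 'extrinsics': array([[ 0.9698, -0.1757,  0.1691,  0.2903],
       [-0.2435, -0.6599,  0.7108, -0.8716],
       [-0.0133, -0.7305, -0.6828,  0.8783],
       [ 0.    ,  0.    ,  0.    ,  1.    ]])}
wrist {'mtx': array([[344.1565,   0.    , 319.5771],
       [  0.    , 344.1565, 239.7703],
       [  0.    ,   0.    ,   1.    ]]), 'k1': -0.006909034173666377, 'tool_from_camera': array([[-0.0005, -0.9632, -0.2686,  0.0674],
       [ 1.    , -0.0004, -0.0003, -0.0007],
       [ 0.0001, -0.2686,  0.9632, -0.1436],
       [ 0.    ,  0.    ,  0.    ,  1.    ]])}
```

View pics/scene0.png

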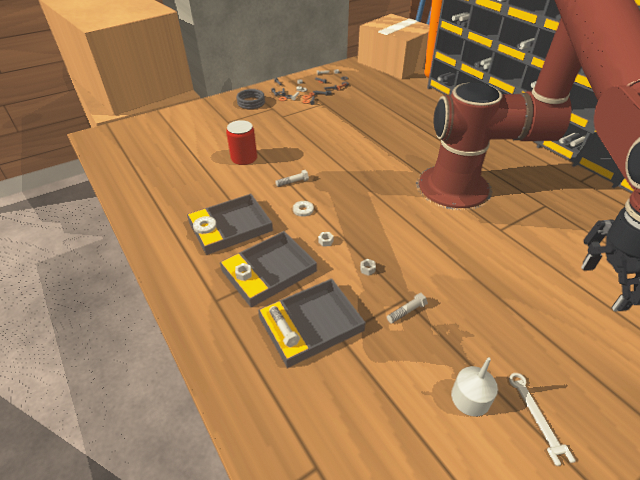

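View pics/side0.png

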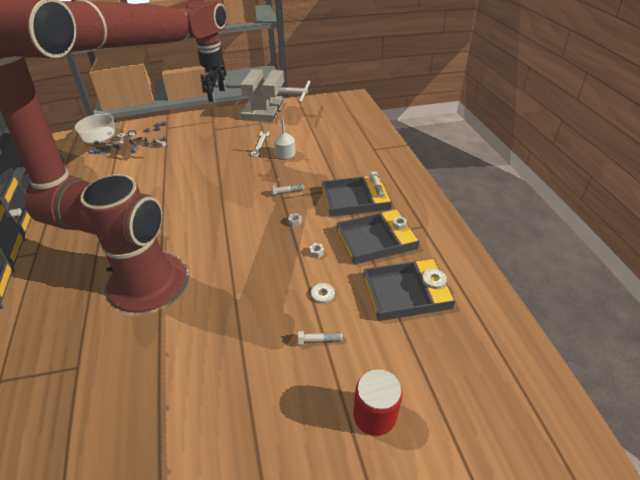

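The scene view shows bolts at about (406,307) and (293,179), nuts at (368,267) and (326,239), and the washer at (303,208). The bins (washers, nuts, bolts) run from (238,222) to (318,320). The side view shows the same pieces at (288,189), (321,338), (295,220), (317,250) and (322,293).

```bash
cat > h.py <<'E'
import cv2,numpy as np
from scipy.spatial.transform import Rotation as R
from station import ctrl,optics
np.set_printoptions(precision=4,suppress=True)
def cam(n,obs=None):
    c=optics.camera_params(n)
    if n=="wrist":
        T=np.eye(4);T[:3,:3]=R.from_rotvec(obs["tool_rot"]).as_matrix();T[:3,3]=obs["tool_pos"];c["extrinsics"]=T@c["tool_from_camera"]
    return c
def rays(c,uv):
    uv=np.atleast_2d(np.asarray(uv,float));m=c["mtx"]
    p=(uv-m[:2,2])/m[0,0];x=p.copy()
    for _ in range(20): x=p/(1+c["k1"]*(x**2).sum(1,keepdims=True))
    d=np.c_[x,np.ones(len(x))]@c["extrinsics"][:3,:3].T
    return c["extrinsics"][:3,3],d
def plane(c,uv,z):
    o,d=rays(c,uv);return o+d*((z-o[2])/d[:,2:])
def tri(c1,u1,c2,u2):
    A=np.zeros((3,3));b=np.zeros(3);L=[]
    for c,u in((c1,u1),(c2,u2)):
        o,d=rays(c,u);d=d[0]/np.linalg.norm(d);P=np.eye(3)-np.outer(d,d);A+=P;b+=P@o;L.append((o,P))
    x=np.linalg.solve(A,b);return x,max(np.linalg.norm(P@(x-o)) for o,P in L)
def project(c,X):
    X=np.atleast_2d(X);E=c["extrinsics"];p=(X-E[:3,3])@E[:3,:3];s=p[:,:2]/p[:,2:]
    s=s*(1+c["k1"]*(s**2).sum(1,keepdims=True));return s*c["mtx"][0,0]+c["mtx"][:2,2]
def mask(p,smax=60,vmin=110):
    h=cv2.cvtColor(p,cv2.COLOR_RGB2HSV);return ((h[...,1]<smax)&(h[...,2]>vmin)).astype(np.uint8)
def comp(m,seed,r=8):
    n,l,st,ce=cv2.connectedComponentsWithStats(m)
    w=l[int(seed[1])-r:int(seed[1])+r+1,int(seed[0])-r:int(seed[0])+r+1];w=w[w>0]
    if not len(w):return None
    k=np.bincount(w).argmax();ys,xs=np.nonzero(l==k);return np.c_[xs,ys],ce[k]
E
python3 - <<'E'
from h import *
C={n:cam(n) for n in("scene","side")}
I={n:cv2.imread(f"pics/{n}0.png")[:,:,::-1] for n in C}
S=dict(boltL=((406,307),(288,189)),nutL=((368,267),(295,220)),nutR=((326,239),(317,250)),washer=((303,208),(322,293)),boltR=((293,179),(321,338)))
for k,(a,b) in S.items():
    r={}
    for n,s in(("scene",a),("side",b)): r[n]=comp(mask(I[n].copy()),s)
    x,e=tri(C["scene"],r["scene"][1],C["side"],r["side"][1]);print(k,len(r["scene"][0]),len(r["side"][0]),x,e)
    for n in r:
        q=plane(C[n],r[n][0],0.012);m=q[:,:2].mean(0);w,v=np.linalg.eigh(np.cov((q[:,:2]-m).T));pr=(q[:,:2]-m)@v[:,1]
        print("  ",n,m,"ang",np.degrees(np.arctan2(v[1,1],v[0,1])),"len",np.ptp(pr),"wid",np.ptp((q[:,:2]-m)@v[:,0]))
# yellow strips/shelf
for n in C:
    h=cv2.cvtColor(I[n].copy(),cv2.COLOR_RGB2HSV);m=((h[...,0]>20)&(h[...,0]<32)&(h[...,1]>190)&(h[...,2]>120)).astype(np.uint8)
    k,l,st,ce=cv2.connectedComponentsWithStats(m)
    for i in range(1,k):
        if st[i,4]>60: 
            c=max(cv2.findContours((l==i).astype(np.uint8),0,2)[0],key=len)
            q=plane(C[n],c[:,0],0.032)[:,:2].astype(np.float32)*1000;print(n,st[i],"rect z32",cv2.minAreaRect(q))
E
```

```text
boltL 363 172 [0.4426 0.2923 0.014 ] 0.0008122721397411025
   scene [0.4419 0.2911] ang -178.27824098115886 len 0.11717477187624915 wid 0.0336517241610574
   side [0.4424 0.2957] ang 176.93933015687264 len 0.10322545397244234 wid 0.045416222148265566
nutL 172 116 [0.4414 0.1352 0.0107] 0.0006100146140115694
   scene [0.4415 0.1361] ang 47.92259041979246 len 0.05265503560044217 wid 0.0370664109728788
   side [0.4417 0.1334] ang 93.89454972125097 len 0.05662879061766185 wid 0.038543309647564764
nutR 159 120 [ 0.4753 -0.0103  0.0119] 0.00026598845978894595
   scene [ 0.475  -0.0103] ang 55.80105573718338 len 0.051767430421564245 wid 0.03858219058443932
   side [ 0.4756 -0.0104] ang 103.56296304544848 len 0.05545020335788477 wid 0.040204191573824946
washer 220 330 [ 0.4546 -0.1622  0.0049] 0.00021692714534971228
   scene [ 0.4585 -0.1549] ang 56.15924383334784 len 0.06439692575778609 wid 0.05409397057962564
   side [ 0.4534 -0.1679] ang 99.76958107457067 len 0.06445552712374375 wid 0.060144717493540216
boltR 180 367 [ 0.408  -0.297   0.0146] 0.0009146686202846991
   scene [ 0.4052 -0.299
[... 2102 characters left out ...]
473815918)
scene [580 158  33  21 206] rect z32 ((-399.8528137207031, 205.23439025878906), (32.56873321533203, 111.96942901611328), 0.710864782333374)
scene [188 209  21  13 124] rect z32 ((733.3212890625, -271.1346740722656), (36.03190612792969, 47.786834716796875), 87.11577606201172)
scene [199 229  23  16 202] rect z32 ((740.0794677734375, -169.69615173339844), (46.24616622924805, 48.77354049682617), 84.31234741210938)
scene [222 254  45  43 613] rect z32 ((726.1848754882812, 2.7093658447265625), (48.7070426940918, 143.12570190429688), 3.736964702606201)
scene [260 302  48  56 674] rect z32 ((723.712158203125, 193.10208129882812), (143.5314178466797, 49.13976287841797), 85.88977813720703)
```

```bash
python3 -m handwheel '[{"roll":-0.113},{"roll":-0.113},{"roll":-0.113},{"roll":-0.114}]'
python3 -m handwheel '[{"tx":-18,"ty":-32},{"tx":-18,"ty":-32},{"tx":-18,"ty":-32},{"tx":-18,"ty":-32},{"tx":-18,"ty":-32},{"tx":-18,"ty":-32},{"tx":-18,"ty":-32},{"tx":-18,"ty":-32},{"tx":-18,"ty":-32},{"tx":-18,"ty":-32},{},{}]'
cat > snap.py <<'E'
import sys,json
from h import *
k=sys.argv[1];o=ctrl.get_obs();p,d=optics.get_image("wrist");cv2.imwrite(f"pics/{k}.png",p[:,:,::-1]);json.dump({a:np.asarray(o[a]).tolist() for a in("t","tool_pos","tool_rot")},open(f"pics/{k}.json","w"))
E
python3 snap.py w1
python3 -m handwheel '[{"ty":-30},{"ty":-30},{"ty":-30},{"ty":-30},{"ty":-30},{"ty":-30},{"ty":-30},{},{}]'
python3 snap.py w2
python3 -m handwheel '[{"ty":-30},{"ty":-30},{"ty":-30},{"ty":-30},{"ty":-30},{"ty":-30},{"ty":-30},{},{}]'
python3 snap.py w3; python3 -c "
import cv2,numpy as np
cv2.imwrite('pics/all.png',cv2.resize(np.hstack([cv2.imread(f'pics/w{i}.png') for i in (1,2)]),(800,300)))"
```

```text
$[0]: bad value
$[0]: bad value
$[0]: bad value
$[0]: bad value
```

View pics/w2.png

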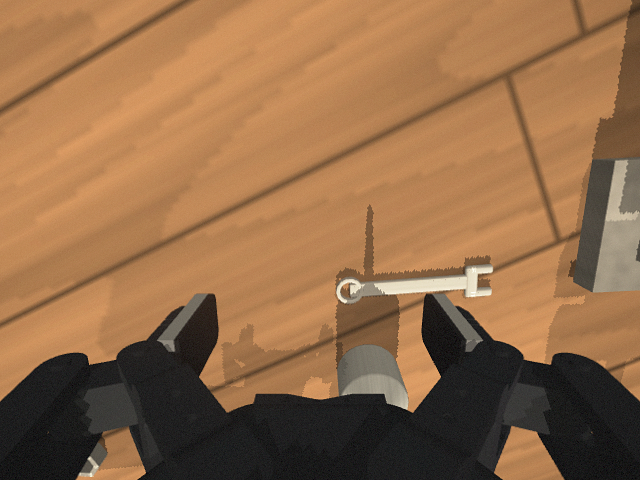

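View pics/w1.png

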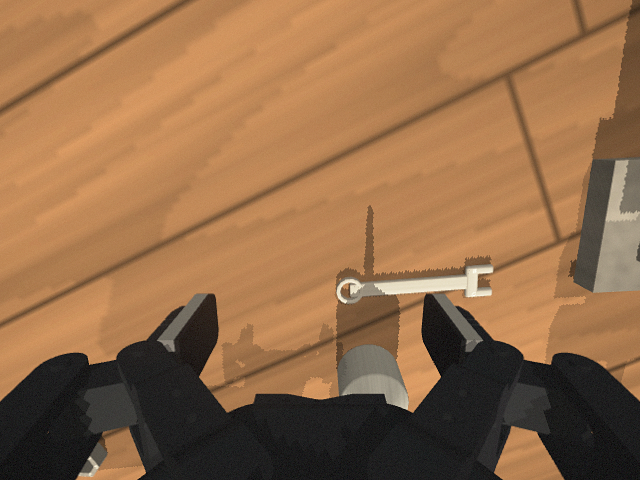

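View pics/w3.png

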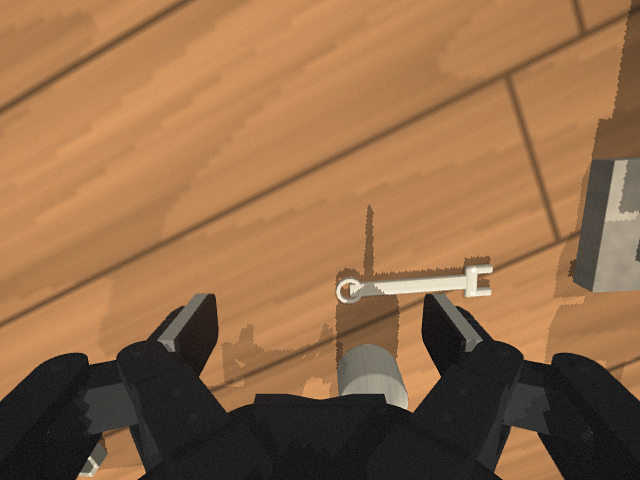

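The calls were refused, so the arm has not moved; each row probably needs all four keys. The view shows only the spanner, the oiler top at (375,375) and the fingers, with their tips near row 298. The image top is the tool's +x.

```bash
python3 -m handwheel '[{"tx":0,"ty":0,"tz":-20,"roll":-0.113},{"tx":0,"ty":0,"tz":-20,"roll":-0.113},{"tx":0,"ty":0,"tz":-20,"roll":-0.113},{"tx":0,"ty":0,"tz":-20,"roll":-0.114}]'
```

```text
t: 0.63
tool_pos: [0.2727, 0.5621, 0.3119]
tool_rot: [0.011, -3.141, 0.001]
contact_force: [0.4, 1.2, -0.3]
opening: 0.0852
grip_force: 0.0
```

```bash
python3 -m handwheel '[{"tx":-20,"ty":-32,"tz":-5,"roll":0},{"tx":-20,"ty":-32,"tz":-5,"roll":0},{"tx":-20,"ty":-32,"tz":-5,"roll":0},{"tx":-20,"ty":-32,"tz":-5,"roll":0},{"tx":-20,"ty":-32,"tz":-5,"roll":0},{"tx":-20,"ty":-32,"tz":-5,"roll":0},{"tx":-20,"ty":-32,"tz":-5,"roll":0},{"tx":-20,"ty":-32,"tz":-5,"roll":0},{"tx":-20,"ty":-32,"tz":0,"roll":0},{"tx":-20,"ty":-32,"tz":0,"roll":0},{"tx":-20,"ty":-32,"tz":0,"roll":0},{"tx":-20,"ty":-32,"tz":0,"roll":0}]'
python3 -m handwheel '[{"tx":-20,"ty":-32,"tz":0,"roll":0},{"tx":-20,"ty":-32,"tz":0,"roll":0},{"tx":-20,"ty":-32,"tz":0,"roll":0},{"tx":-20,"ty":-32,"tz":0,"roll":0},{"tx":0,"ty":0,"tz":0,"roll":0},{"tx":0,"ty":0,"tz":0,"roll":0},{"tx":0,"ty":0,"tz":0,"roll":0}]'
python3 snap.py w4
python3 -m handwheel '[{"tx":-35,"ty":0,"tz":0,"roll":0},{"tx":-35,"ty":0,"tz":0,"roll":0},{"tx":-35,"ty":0,"tz":0,"roll":0},{"tx":-35,"ty":0,"tz":0,"roll":0},{"tx":-35,"ty":0,"tz":0,"roll":0},{"tx":0,"ty":0,"tz":0,"roll":0},{"tx":0,"ty":0,"tz":0,"roll":0},{"tx":0,"ty":0,"tz":0,"roll":0}]'
python3 snap.py w5
```

```text
t: 1.63
tool_pos: [0.5139, 0.1768, 0.3515]
tool_rot: [-0.002, 3.141, 0.0]
contact_force: [1.0, 1.2, 0.0]
opening: 0.0849
grip_force: 0.0
t: 2.22
tool_pos: [0.5933, 0.0508, 0.3511]
tool_rot: [0.001, -3.141, -0.001]
contact_force: [-0.8, -0.7, -0.2]
opening: 0.0854
grip_force: 0.0
t: 2.93
tool_pos: [0.7679, 0.0523, 0.3514]
tool_rot: [0.005, -3.141, -0.0]
contact_force: [-0.7, 0.3, 0.3]
opening: 0.0853
grip_force: 0.0
```

View pics/w5.png

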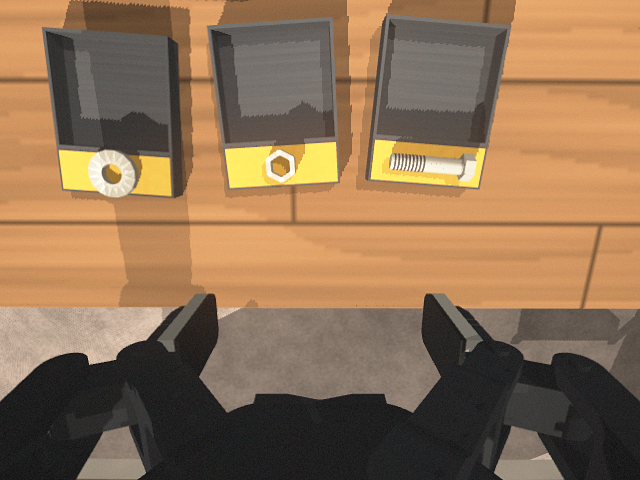

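The view shows the three bins from above. The washers bin is on the left, with its yellow shelf at about (60–180, 145–195). The nuts shelf is at (225–338, 140–188) and the bolts shelf at (368–488, 140–188). Next I compute bin poses and view the pieces.

```bash
cat > bins.py <<'E'
from h import *
import json
def yel(n,img,z=0.032):
    c=cam("wrist",json.load(open(f"pics/{n}.json"))) if n[0]=="w" else cam(n[:-1])
    h=cv2.cvtColor(img,cv2.COLOR_BGR2HSV);m=((h[...,0]>18)&(h[...,0]<34)&(h[...,1]>150)&(h[...,2]>100)).astype(np.uint8)
    m=cv2.morphologyEx(m,cv2.MORPH_OPEN,np.ones((3,3)))
    k,l,st,ce=cv2.connectedComponentsWithStats(m)
    out=[]
    for i in range(1,k):
        if st[i,4]<150:continue
        ys,xs=np.nonzero(l==i);q=plane(c,np.c_[xs,ys],z)[:,:2]
        if q[:,0].mean()<.6 or q[:,0].mean()>.85 or abs(q[:,1].mean())>.4: continue
        hull=cv2.convexHull((q*1000).astype(np.float32));out.append((cv2.minAreaRect(hull),st[i].tolist()))
    return out
for n in("w4","w5","scene0","side0"):
    for r in yel(n,cv2.imread(f"pics/{n}.png")): print(n,[np.round(v,1) for v in r[0]],r[1])
E
python3 bins.py
python3 - <<'E'
from h import *
import json
# height of shelf sample-nut bin rim corners: tri of shelf-bin front corners scene vs w5 
c=cam("wrist",json.load(open("pics/w5.json")))
for uv in [(208,28),(332,18),(227,188),(340,183),(43,30),(386,17),(510,27),(368,180)]: print(uv,plane(c,uv,0.032)[0])
E
```

```text
w4 [array([722.7, 161.5]), array([82. , 50.1]), np.float64(85.8)] [367, 268, 56, 35, 548]
w4 [array([724.6,  45.2]), array([50.1, 56.8]), np.float64(3.5)] [298, 270, 39, 34, 1052]
w4 [array([725.2, 204.9]), array([120.8,  49.6]), np.float64(85.6)] [386, 270, 85, 36, 991]
w4 [array([729. , -39.7]), array([50.3, 54.3]), np.float64(0.0)] [239, 273, 38, 33, 795]
w4 [array([ 735., -268.]), array([47.5, 50.4]), np.float64(85.7)] [85, 276, 33, 33, 821]
w4 [array([ 741.7, -171.4]), array([48.6, 51. ]), np.float64(83.2)] [152, 281, 34, 32, 819]
w5 [array([724.3,  39.2]), array([50.2, 68.6]), np.float64(3.6)] [286, 142, 52, 42, 1543]
w5 [array([705.1, 165.4]), array([37.3, 13.3]), np.float64(86.2)] [393, 143, 29, 12, 265]
w5 [array([706.2, 210.8]), array([34.2, 12.7]), np.float64(70.8)] [430, 145, 24, 13, 153]
w5 [array([729.2, -38.2]), array([50.2, 65.5]), np.float64(3.6)] [227, 147, 52, 41, 1264]
w5 [array([729.6, 255.4]), array([19.2, 49.3]), np.float64(85.6)] [464, 149, 21, 38, 281]
w5 [array([ 734.1, -270.3]), array([43.9, 50.1]), np.float64(86.0)] [59, 150, 36, 41, 1096]
w5 [array([ 740.
[... 682 characters left out ...]
8,  49.6]), np.float64(87.0)] [365, 176, 25, 27, 205]
side0 [array([724.4,  42.9]), array([51., 68.]), np.float64(4.1)] [383, 210, 17, 17, 158]
side0 [array([729. , -38.3]), array([50.4, 60.1]), np.float64(4.2)] [394, 227, 23, 17, 241]
side0 [array([ 740.7, -162.9]), array([38.8, 49.8]), np.float64(86.1)] [417, 259, 20, 13, 179]
side0 [array([ 733.9, -264.6]), array([47.8, 49.9]), np.float64(86.1)] [429, 287, 24, 16, 276]
(208, 28) [ 0.5665 -0.0825  0.032 ]
(332, 18) [0.5557 0.0656 0.032 ]
(227, 188) [ 0.7572 -0.0728  0.032 ]
(340, 183) [0.7502 0.0786 0.032 ]
(43, 30) [ 0.5682 -0.2814  0.032 ]
(386, 17) [0.5544 0.1297 0.032 ]
(510, 27) [0.5642 0.2787 0.032 ]
(368, 180) [0.7462 0.1159 0.032 ]
```

View pics/w4.png

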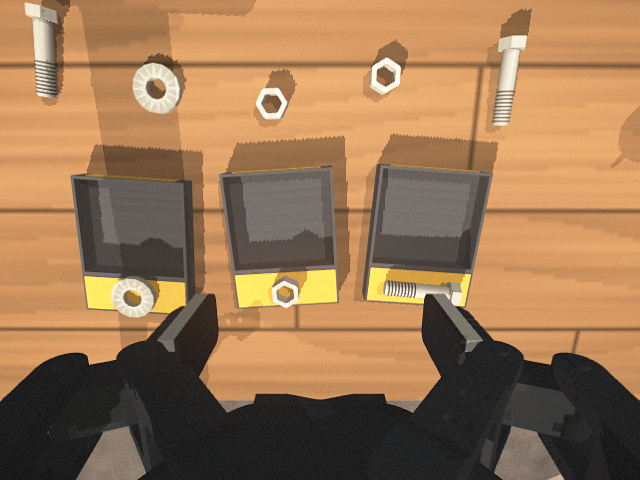

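The view shows bolts at (43,50) and (508,80) with their heads toward the robot, the washer at (156,88), and nuts at (272,102) and (386,76). I'll take one nadir view of all the pieces.

```bash
python3 -m handwheel '[{"tx":31,"ty":-6,"tz":15,"roll":0},{"tx":31,"ty":-6,"tz":15,"roll":0},{"tx":31,"ty":-6,"tz":15,"roll":0},{"tx":31,"ty":-6,"tz":15,"roll":0},{"tx":31,"ty":-6,"tz":15,"roll":0},{"tx":31,"ty":-6,"tz":15,"roll":0},{"tx":31,"ty":-6,"tz":15,"roll":0},{"tx":31,"ty":-6,"tz":15,"roll":0},{"tx":0,"ty":0,"tz":0,"roll":0},{"tx":0,"ty":0,"tz":0,"roll":0},{"tx":0,"ty":0,"tz":0,"roll":0}]'
python3 snap.py w6
cat > pieces.py <<'E'
from h import *
import json,sys
n=sys.argv[1];P=[("boltL",(.4426,.2923),.014),("nutL",(.4414,.1352),.02),("nutR",(.4753,-.0103),.02),("washer",(.4546,-.1622),.01),("boltR",(.408,-.297),.014)]
img=cv2.imread(f"pics/{n}.png")[:,:,::-1].copy();c=cam("wrist",json.load(open(f"pics/{n}.json")))
Cs=cam("scene");Is=mask(cv2.imread("pics/scene0.png")[:,:,::-1].copy())
m=mask(img,70,130)
for k,xy,z in P:
    uv=project(c,[*xy,z])[0]
    if not(8<uv[0]<631 and 8<uv[1]<471): print(k,"out",uv);continue
    r=comp(m,uv,14)
    if r is None: print(k,"none",uv);continue
    q=(plane(c,r[0],z)[:,:2]*1000).astype(np.float32);hull=cv2.convexHull(q);rc=cv2.minAreaRect(hull);cc,rad=cv2.minEnclosingCircle(hull)
    us=project(Cs,[*xy,z])[0];rs=comp(Is,us);hh=tri(c,r[1],Cs,rs[1])
    print(k,r[1],"rect",[np.round(v,1) for v in rc],"circ",np.round(cc,1),round(rad,1),"mean",q.mean(0),"tri",hh)
    if "bolt" in k:
        mu=q.mean(0);w,v=np.linalg.eigh(np.cov((q-mu).T));a=v[:,1]*np.sign(-v[0,1]);s=(q-mu)@a;t=(q-mu)@np.array([-a[1],a[0]])
        for lo,hi in((-45,-20),(-20,0),(0,15),(15,28)):
            b=(s>lo)&(s<hi);print("   s",lo,hi,"t",t[b].min(),t[b].max())
        print("   axis",np.degrees(np.arctan2(a[1],a[0])),"s",s.min(),s.max())
E
python3 pieces.py w4; python3 pieces.py w6; python3 -c "
import cv2;cv2.imwrite('pics/w6c.png',cv2.imread('pics/w6.png')[60:300])"
```

```text
t: 3.9
tool_pos: [0.5207, 0.0029, 0.2335]
tool_rot: [-0.002, 3.137, -0.001]
contact_force: [0.2, -0.3, 1.0]
opening: 0.0853
grip_force: 0.0
boltL [507.4819  75.0717] rect [array([446.7, 291.7]), array([105.8,  34.3]), np.float64(0.2)] circ [446.6 294.2] 54.7 mean [440.3731 291.1931] tri (array([0.4408, 0.2914, 0.012 ]), np.float64(0.0014183021348076132))
   s -45 -20 t -10.348211790812062 10.78792256081744
   s -20 0 t -10.551892073021477 10.959400013591308
   s 0 15 t -10.858336352796638 10.940416295270083
   s 15 28 t -10.765035691677328 10.74856628757772
   axis 178.96134790395644 s -59.39758413323131 46.95903133751607
nutL [384.5875  75.2862] rect [array([441.9, 132.1]), array([36.6, 43. ]), np.float64(28.7)] circ [442.3 132.3] 21.6 mean [441.6283 132.2283] tri (array([0.4397, 0.1341, 0.009 ]), np.float64(6.133866331531508e-05))
nutR [271.167  102.8574] rect [array([474.7, -12.2]), array([40.1, 36.3]), np.float64(90.0)] circ [474.4 -11.8] 20.7 mean [474.3986 -12.5216] tri (array([ 0.4728, -0.014 ,  0.0077]), np.float64(0.00021849200459721246))
washer [156.3813  87.7225] rect [arr
[... 1625 characters left out ...]
4.2029] rect [array([ 454.9, -164.1]), array([60.1, 60.8]), np.float64(12.8)] circ [ 455.5 -163.4] 31.4 mean [ 454.5289 -163.846 ] tri (array([ 0.4535, -0.1662,  0.0023]), np.float64(0.00137866843036449))
boltR [12.708  79.1553] rect [array([ 396.9, -296.2]), array([28.4, 67.7]), np.float64(76.1)] circ [ 396.9 -295.3] 35.5 mean [ 393.2119 -297.3966] tri (array([ 0.3909, -0.3202, -0.0088]), np.float64(0.0037091069182152384))
   s -45 -20 t -12.687827404152397 9.087325199275268
   s -20 0 t -11.347897551899008 11.203256535013171
   s 0 15 t -9.866415634369549 12.291169348729824
   s 15 28 t -16.04619841865777 12.406406286151148
   axis 165.62375887613857 s -37.21695697850963 30.599742619109144
```

View pics/w6.png

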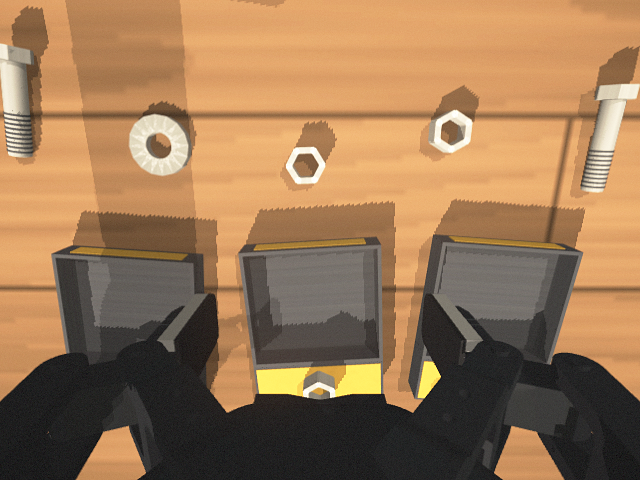

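The pieces are measured. The nutL flats face ±y, so no roll is needed; nutR needs a 30° roll. Heights agree to a few mm (nuts 8–12 mm centre, washer 1–5 mm, bolts about 14 mm). I grasp nutL first.

```bash
python3 -m handwheel '[{"tx":16,"ty":26,"tz":26,"roll":0},{"tx":16,"ty":26,"tz":26,"roll":0},{"tx":16,"ty":26,"tz":26,"roll":0},{"tx":16,"ty":26,"tz":26,"roll":0},{"tx":16,"ty":26,"tz":26,"roll":0},{"tx":0,"ty":0,"tz":25,"roll":0},{"tx":0,"ty":0,"tz":25,"roll":0},{"tx":0,"ty":0,"tz":20,"roll":0},{"tx":0,"ty":0,"tz":0,"roll":0},{"tx":0,"ty":0,"tz":0,"roll":0},{"tx":0,"ty":0,"tz":0,"roll":0}]' 55 40
python3 snap.py w7; python3 pieces.py w7
```

```text
t: 4.87
tool_pos: [0.4427, 0.1329, 0.0336]
tool_rot: [-0.002, 3.138, 0.001]
contact_force: [1.0, -0.5, 0.5]
opening: 0.0551
grip_force: 0.0
boltL out [632.3555 281.3577]
nutL [322.2369 281.2162] rect [array([441.1, 133.7]), array([38.1, 42.2]), np.float64(35.8)] circ [439.4 133.3] 22.4 mean [440.2058 133.2167] tri (array([0.4423, 0.1346, 0.012 ]), np.float64(0.0016334472283265028))
nutR [ 39.6662 342.2266] rect [array([475. , -13.8]), array([36.1, 40. ]), np.float64(0.3)] circ [475.2 -13.8] 20.1 mean [474.5471 -13.6802] tri (array([ 0.4756, -0.0123,  0.0157]), np.float64(0.003971641533555117))
washer out [-225.6882  298.1371]
boltR out [-530.1023  215.2986]
```

```bash
python3 -m handwheel '[{"tx":1,"ty":0,"tz":15,"roll":0},{"tx":0,"ty":0,"tz":15,"roll":0},{"tx":0,"ty":0,"tz":0,"roll":0}]'
python3 -m handwheel '[{"tx":0,"ty":0,"tz":0,"roll":0},{"tx":0,"ty":0,"tz":0,"roll":0},{"tx":0,"ty":0,"tz":0,"roll":0},{"tx":0,"ty":0,"tz":0,"roll":0},{"tx":0,"ty":0,"tz":0,"roll":0},{"tx":0,"ty":0,"tz":0,"roll":0}]' 25 40
```

```text
t: 5.17
tool_pos: [0.4391, 0.1323, 0.0009]
tool_rot: [0.001, -3.14, 0.0]
contact_force: [-0.7, -0.3, -0.1]
opening: 0.0552
grip_force: 0.0
t: 5.67
tool_pos: [0.441, 0.1326, 0.0031]
tool_rot: [-0.002, 3.138, 0.0]
contact_force: [-0.3, -0.2, 5.8]
opening: 0.035
grip_force: 40.9
```

```bash
python3 -m handwheel '[{"tx":0,"ty":0,"tz":-25,"roll":0},{"tx":0,"ty":0,"tz":-30,"roll":0},{"tx":0,"ty":0,"tz":-30,"roll":0},{"tx":-28,"ty":-17,"tz":0,"roll":0},{"tx":-28,"ty":-17,"tz":0,"roll":0},{"tx":-28,"ty":-17,"tz":0,"roll":0},{"tx":-28,"ty":-17,"tz":0,"roll":0},{"tx":-28,"ty":-17,"tz":0,"roll":0},{"tx":-28,"ty":-17,"tz":0,"roll":0},{"tx":-28,"ty":-17,"tz":0,"roll":0},{"tx":-25,"ty":-16,"tz":0,"roll":0}]'
python3 -m handwheel '[{"tx":0,"ty":0,"tz":25,"roll":0},{"tx":0,"ty":0,"tz":25,"roll":0},{"tx":0,"ty":0,"tz":20,"roll":0},{"tx":0,"ty":0,"tz":0,"roll":0},{"tx":0,"ty":0,"tz":0,"roll":0},{"tx":0,"ty":0,"tz":0,"roll":0}]'
```

```text
t: 6.58
tool_pos: [0.6616, -0.0034, 0.0858]
tool_rot: [0.001, -3.141, -0.0]
contact_force: [0.3, -0.4, -0.2]
opening: 0.0348
grip_force: 40.6
t: 7.08
tool_pos: [0.6612, -0.0023, 0.0175]
tool_rot: [-0.002, 3.14, -0.0]
contact_force: [0.3, -0.2, -0.8]
opening: 0.0351
grip_force: 40.6
```

```bash
python3 -m handwheel '[{"tx":0,"ty":0,"tz":5,"roll":0},{"tx":0,"ty":0,"tz":3,"roll":0},{"tx":0,"ty":0,"tz":0,"roll":0},{"tx":0,"ty":0,"tz":0,"roll":0}]'
python3 -m handwheel '[{"tx":0,"ty":0,"tz":1,"roll":0},{"tx":0,"ty":0,"tz":1,"roll":0},{"tx":0,"ty":0,"tz":0,"roll":0}]'
```

```text
t: 7.42
tool_pos: [0.6607, -0.0022, 0.0087]
tool_rot: [-0.002, 3.141, -0.0]
contact_force: [-0.1, 0.3, -1.2]
opening: 0.0349
grip_force: 40.6
t: 7.67
tool_pos: [0.6609, -0.0023, 0.0071]
tool_rot: [-0.002, 3.141, -0.0]
contact_force: [-1.9, -0.4, 1.9]
opening: 0.0351
grip_force: 41.0
```

```bash
python3 -m handwheel '[{"tx":0,"ty":0,"tz":0,"roll":0},{"tx":0,"ty":0,"tz":0,"roll":0},{"tx":0,"ty":0,"tz":0,"roll":0},{"tx":0,"ty":0,"tz":-20,"roll":0},{"tx":0,"ty":0,"tz":-35,"roll":0},{"tx":0,"ty":0,"tz":-35,"roll":0},{"tx":31,"ty":-2,"tz":0,"roll":0},{"tx":31,"ty":-2,"tz":0,"roll":0},{"tx":31,"ty":-2,"tz":0,"roll":0},{"tx":31,"ty":-2,"tz":0,"roll":0},{"tx":31,"ty":-2,"tz":0,"roll":0},{"tx":31,"ty":-1,"tz":0,"roll":0}]' 52
python3 -m handwheel '[{"tx":0,"ty":0,"tz":12,"roll":0.105},{"tx":0,"ty":0,"tz":12,"roll":0.105},{"tx":0,"ty":0,"tz":12,"roll":0.105},{"tx":0,"ty":0,"tz":12,"roll":0.105},{"tx":0,"ty":0,"tz":12,"roll":0.105},{"tx":0,"ty":0,"tz":0,"roll":0},{"tx":0,"ty":0,"tz":0,"roll":0},{"tx":0,"ty":0,"tz":0,"roll":0}]' 56
python3 snap.py w8; python3 pieces.py w8; python3 -c "
from station import ctrl;print(ctrl.get_obs()['q'])"
```

```text
t: 8.67
tool_pos: [0.4731, -0.0136, 0.096]
tool_rot: [0.002, -3.141, 0.0]
contact_force: [-0.4, -1.1, 0.6]
opening: 0.052
grip_force: 0.0
t: 9.33
tool_pos: [0.475, -0.0136, 0.037]
tool_rot: [0.81, 3.034, 0.0]
contact_force: [0.2, -0.1, 0.6]
opening: 0.0563
grip_force: 0.0
boltL out [ 957.8293 -153.6467]
nutL none [585.985   56.1282]
nutR [321.4145 277.2691] rect [array([472.5, -12. ]), array([35.8, 45. ]), np.float64(61.8)] circ [472.7 -11.6] 22.5 mean [472.6489 -11.9409] tri (array([ 0.4748, -0.0126,  0.0108]), np.float64(0.001253573190128306))
washer [ 58.9641 351.5909] rect [array([ 440.7, -166.7]), array([31.6, 60.5]), np.float64(7.1)] circ [ 454.3 -165. ] 30.3 mean [ 440.9698 -165.9509] tri (array([ 0.4436, -0.1827, -0.0103]), np.float64(0.0033967559935971234))
boltR out [-150.1906  408.9971]
[-1.85318651e-01 -9.95966035e-02  2.10877333e+00 -4.04082235e-05
  1.13079147e+00 -1.23405497e+00]
```

Alignment is good (flat at 61.8° against the tool's 60°). Descend and grip.

```bash
python3 -m handwheel '[{"tx":0,"ty":0,"tz":15,"roll":0},{"tx":0,"ty":0,"tz":15,"roll":0},{"tx":0,"ty":0,"tz":4,"roll":0},{"tx":0,"ty":0,"tz":0,"roll":0}]'
python3 -m handwheel '[{"tx":0,"ty":0,"tz":0,"roll":0},{"tx":0,"ty":0,"tz":0,"roll":0},{"tx":0,"ty":0,"tz":0,"roll":0},{"tx":0,"ty":0,"tz":0,"roll":0},{"tx":0,"ty":0,"tz":0,"roll":0},{"tx":0,"ty":0,"tz":0,"roll":0}]' 25 40
```

```text
t: 9.72
tool_pos: [0.4739, -0.0133, 0.0017]
tool_rot: [-0.812, -3.033, 0.0]
contact_force: [-0.2, -0.3, 0.2]
opening: 0.0561
grip_force: 0.0
t: 10.22
tool_pos: [0.4758, -0.0137, 0.0036]
tool_rot: [0.813, 3.032, 0.0]
contact_force: [0.1, 0.5, 6.6]
opening: 0.0348
grip_force: 41.0
```

```bash
python3 -m handwheel '[{"tx":0,"ty":0,"tz":-17,"roll":-0.105},{"tx":0,"ty":0,"tz":-17,"roll":-0.105},{"tx":0,"ty":0,"tz":-17,"roll":-0.105},{"tx":0,"ty":0,"tz":-17,"roll":-0.105},{"tx":0,"ty":0,"tz":-17,"roll":-0.105},{"tx":-30,"ty":2,"tz":0,"roll":0},{"tx":-30,"ty":2,"tz":0,"roll":0},{"tx":-30,"ty":2,"tz":0,"roll":0},{"tx":-30,"ty":1,"tz":0,"roll":0},{"tx":0,"ty":0,"tz":0,"roll":0}]'
python3 -m handwheel '[{"tx":0,"ty":0,"tz":25,"roll":0},{"tx":0,"ty":0,"tz":25,"roll":0},{"tx":0,"ty":0,"tz":20,"roll":0},{"tx":0,"ty":0,"tz":8,"roll":0},{"tx":0,"ty":0,"tz":0,"roll":0},{"tx":0,"ty":0,"tz":0,"roll":0},{"tx":0,"ty":0,"tz":0,"roll":0}]'
```

```text
t: 11.05
tool_pos: [0.5983, -0.0064, 0.0869]
tool_rot: [-0.002, 3.139, -0.0]
contact_force: [-1.2, 0.1, -0.3]
opening: 0.0353
grip_force: 40.3
t: 11.63
tool_pos: [0.5943, -0.0063, 0.0095]
tool_rot: [-0.002, 3.141, -0.0]
contact_force: [0.3, 0.4, -1.0]
opening: 0.035
grip_force: 40.6
```

```bash
python3 -m handwheel '[{"tx":0,"ty":0,"tz":1,"roll":0},{"tx":0,"ty":0,"tz":1,"roll":0},{"tx":0,"ty":0,"tz":0,"roll":0}]'
python3 -m handwheel '[{"tx":0,"ty":0,"tz":0,"roll":0},{"tx":0,"ty":0,"tz":0,"roll":0},{"tx":0,"ty":0,"tz":0,"roll":0},{"tx":0,"ty":0,"tz":-20,"roll":0},{"tx":0,"ty":0,"tz":-35,"roll":0},{"tx":0,"ty":0,"tz":-35,"roll":0},{"tx":0,"ty":0,"tz":0,"roll":0},{"tx":0,"ty":0,"tz":0,"roll":0}]' 52
python3 snap.py w9
python3 -m handwheel '[{"tx":24,"ty":-26,"tz":0,"roll":0},{"tx":24,"ty":-26,"tz":0,"roll":0},{"tx":24,"ty":-26,"tz":0,"roll":0},{"tx":24,"ty":-26,"tz":0,"roll":0},{"tx":24,"ty":-26,"tz":0,"roll":0},{"tx":20,"ty":-27,"tz":0,"roll":0},{"tx":0,"ty":0,"tz":30,"roll":0},{"tx":0,"ty":0,"tz":25,"roll":0},{"tx":0,"ty":0,"tz":0,"roll":0},{"tx":0,"ty":0,"tz":0,"roll":0},{"tx":0,"ty":0,"tz":0,"roll":0}]' 74
python3 snap.py w10; python3 pieces.py w10; python3 -c "
import cv2,numpy as np
cv2.imwrite('pics/v1.png',cv2.resize(np.hstack([cv2.imread('pics/w9.png'),cv2.imread('pics/w10.png')]),(800,300)))"
```

```text
t: 11.88
tool_pos: [0.5946, -0.0064, 0.0074]
tool_rot: [-0.002, 3.141, -0.0]
contact_force: [-0.1, 0.1, -1.1]
opening: 0.0347
grip_force: 40.6
t: 12.55
tool_pos: [0.597, -0.0066, 0.101]
tool_rot: [-0.002, 3.135, -0.001]
contact_force: [-0.7, -0.1, -0.0]
opening: 0.0521
grip_force: 0.0
t: 13.52
tool_pos: [0.4547, -0.1632, 0.0423]
tool_rot: [0.003, -3.141, -0.001]
contact_force: [-0.3, -1.2, -0.3]
opening: 0.0738
grip_force: 0.0
boltL out [1150.4074  254.1253]
nutL out [897.8078 255.5629]
nutR none [606.511  315.6605]
washer [319.8921 271.2507] rect [array([ 455.5, -163.9]), array([60.5, 60.6]), np.float64(34.1)] circ [ 454.8 -163.6] 31.6 mean [ 454.2048 -163.9969] tri (array([ 0.4549, -0.1633,  0.0048]), np.float64(0.0011048215313431383))
boltR [ 43.6416 148.3469] rect [array([ 395.4, -298.9]), array([39.6, 65.1]), np.float64(81.6)] circ [ 393.3 -298.2] 35.4 mean [ 389.5708 -298.1438] tri (array([ 0.391 , -0.3205, -0.0093]), np.float64(0.0037480511991961015))
   s -45 -20 t -11.214947421844387 10.442854384939544
   s -20 0 t -11.122641299914239 10.493614016514572
   s 0 15 t -19.75760636981261 19.813805209155234
   s 15 28 t -19.791148434083574 19.5765848901074
   axis 171.2256565720125 s -38.445884033719 26.739088063809785
```

View pics/v1.png

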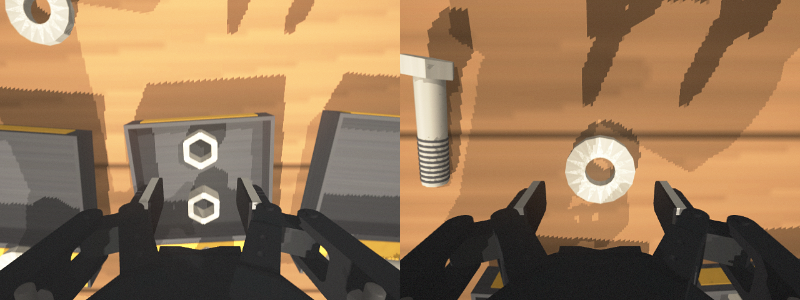

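Left: both nuts lie flat in their bin, apart, at (200,149) and (203,205). Right: the washer at (600,170) is centred between the fingers.

```bash
python3 -m handwheel '[{"tx":0,"ty":0,"tz":20,"roll":0},{"tx":0,"ty":0,"tz":16,"roll":0},{"tx":0,"ty":0,"tz":8,"roll":0},{"tx":0,"ty":0,"tz":0,"roll":0},{"tx":0,"ty":0,"tz":0,"roll":0}]' 70
python3 -m handwheel '[{"tx":0,"ty":0,"tz":0,"roll":0},{"tx":0,"ty":0,"tz":0,"roll":0},{"tx":0,"ty":0,"tz":0,"roll":0},{"tx":0,"ty":0,"tz":0,"roll":0},{"tx":0,"ty":0,"tz":0,"roll":0}]' 50 50
```

```text
t: 13.98
tool_pos: [0.4553, -0.1635, -0.001]
tool_rot: [-0.003, 3.141, -0.0]
contact_force: [0.3, -0.6, 0.2]
opening: 0.0697
grip_force: 0.0
t: 14.4
tool_pos: [0.4561, -0.164, 0.0005]
tool_rot: [-0.002, 3.139, -0.002]
contact_force: [-1.6, 1.5, 4.7]
opening: 0.0578
grip_force: 52.1
```

```bash
python3 -m handwheel '[{"tx":0,"ty":0,"tz":-15,"roll":0},{"tx":0,"ty":0,"tz":-25,"roll":0},{"tx":0,"ty":0,"tz":-25,"roll":0},{"tx":0,"ty":0,"tz":-25,"roll":0},{"tx":0,"ty":0,"tz":0,"roll":0}]'
python3 -m handwheel '[{"tx":-26,"ty":-7,"tz":0,"roll":0},{"tx":-26,"ty":-7,"tz":0,"roll":0},{"tx":-26,"ty":-7,"tz":0,"roll":0},{"tx":-26,"ty":-7,"tz":0,"roll":0},{"tx":-26,"ty":-8,"tz":0,"roll":0},{"tx":-26,"ty":-8,"tz":0,"roll":0},{"tx":-26,"ty":-8,"tz":0,"roll":0},{"tx":0,"ty":0,"tz":0,"roll":0},{"tx":0,"ty":0,"tz":0,"roll":0}]'
python3 -m handwheel '[{"tx":0,"ty":0,"tz":25,"roll":0},{"tx":0,"ty":0,"tz":25,"roll":0},{"tx":0,"ty":0,"tz":25,"roll":0},{"tx":0,"ty":0,"tz":5,"roll":0},{"tx":0,"ty":0,"tz":0,"roll":0},{"tx":0,"ty":0,"tz":0,"roll":0},{"tx":0,"ty":0,"tz":0,"roll":0}]'
```

```text
t: 14.82
tool_pos: [0.4586, -0.1655, 0.095]
tool_rot: [-0.002, 3.131, -0.009]
contact_force: [1.6, -1.4, 0.0]
opening: 0.0576
grip_force: 54.3
t: 15.57
tool_pos: [0.6371, -0.2153, 0.087]
tool_rot: [0.002, -3.14, -0.001]
contact_force: [-0.8, 0.0, -2.9]
opening: 0.0572
grip_force: 54.3
t: 16.15
tool_pos: [0.637, -0.2155, 0.0095]
tool_rot: [-0.002, 3.14, -0.001]
contact_force: [0.3, 0.0, -2.2]
opening: 0.0576
grip_force: 57.6
```

```bash
python3 -m handwheel '[{"tx":0,"ty":0,"tz":3,"roll":0},{"tx":0,"ty":0,"tz":1,"roll":0},{"tx":0,"ty":0,"tz":0,"roll":0},{"tx":0,"ty":0,"tz":0,"roll":0}]'
python3 -m handwheel '[{"tx":0,"ty":0,"tz":1,"roll":0},{"tx":0,"ty":0,"tz":0,"roll":0},{"tx":0,"ty":0,"tz":0,"roll":0}]'
```

```text
t: 16.48
tool_pos: [0.6369, -0.2154, 0.0046]
tool_rot: [-0.002, 3.141, -0.0]
contact_force: [-0.1, 0.5, -1.3]
opening: 0.0572
grip_force: 57.6
t: 16.73
tool_pos: [0.637, -0.2154, 0.0044]
tool_rot: [0.002, -3.142, -0.0]
contact_force: [-3.3, 1.0, 5.7]
opening: 0.0574
grip_force: 58.5
```

```bash
python3 -m handwheel '[{"tx":0,"ty":0,"tz":0,"roll":0},{"tx":0,"ty":0,"tz":0,"roll":0},{"tx":0,"ty":0,"tz":0,"roll":0},{"tx":0,"ty":0,"tz":-20,"roll":0},{"tx":0,"ty":0,"tz":-35,"roll":0},{"tx":0,"ty":0,"tz":-35,"roll":0},{"tx":0,"ty":0,"tz":-20,"roll":0}]' 70
python3 -m handwheel '[{"tx":30,"ty":-10,"tz":0,"roll":0},{"tx":30,"ty":-10,"tz":0,"roll":0},{"tx":30,"ty":-10,"tz":0,"roll":0},{"tx":30,"ty":-11,"tz":0,"roll":0},{"tx":30,"ty":-11,"tz":0,"roll":0},{"tx":30,"ty":-11,"tz":0,"roll":0},{"tx":27,"ty":-11,"tz":0,"roll":0},{"tx":27,"ty":-11,"tz":0,"roll":0},{"tx":0,"ty":0,"tz":0,"roll":0},{"tx":0,"ty":0,"tz":0,"roll":0},{"tx":0,"ty":0,"tz":0,"roll":0}]' 50 50
python3 snap.py w11; python3 pieces.py w11; python3 - <<'E'
from h import *
for n in("scene","side"):
    p=cv2.imread(f"pics/{n}0.png");h=cv2.cvtColor(p,cv2.COLOR_BGR2HSV)
    m=(((h[...,0]<6)|(h[...,0]>174))&(h[...,1]>190)&(h[...,2]>110)).astype(np.uint8)
    k,l,st,ce=cv2.connectedComponentsWithStats(m);i=[i for i in range(1,k) if st[i,4]>200]
    for j in i: print(n,st[j],plane(cam(n),ce[j],0.05)[0])
E
```

```text
t: 17.32
tool_pos: [0.6385, -0.216, 0.1175]
tool_rot: [-0.002, 3.137, -0.004]
contact_force: [0.7, -0.4, 1.4]
opening: 0.0699
grip_force: 0.0
t: 18.23
tool_pos: [0.4033, -0.3007, 0.1135]
tool_rot: [-0.001, 3.141, -0.001]
contact_force: [1.4, 0.4, 0.1]
opening: 0.0503
grip_force: 0.0
boltL out [1070.2639  287.7943]
nutL out [893.6533 290.2141]
nutR out [693.4903 330.8436]
washer none [497.0365 301.1833]
boltR [328.4533 222.7587] rect [array([ 395.2, -295.8]), array([34.6, 66.5]), np.float64(78.8)] circ [ 394.4 -295.3] 34.1 mean [ 391.0186 -295.3324] tri (array([ 0.3979, -0.2992,  0.008 ]), np.float64(0.007056668823116228))
   s -45 -20 t -9.377497966751232 9.962269856268215
   s -20 0 t -9.930773837600468 9.747659269901172
   s 0 15 t -17.51290433690439 15.127169325540853
   s 15 28 t -18.33767300198757 16.399257685708587
   axis 170.34837315971367 s -37.42284808341175 29.240178257993925
scene [227 129  26  35 261] [ 0.4999 -0.5234  0.05  ]
```

View pics/w11.png

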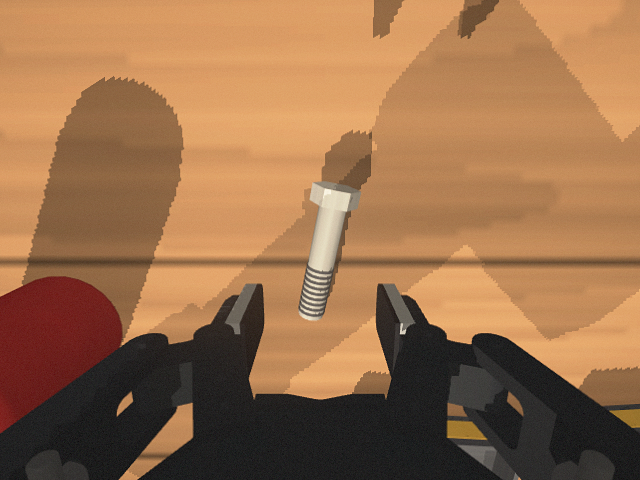

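The picture shows bolt R with its tail end at (312,318) and the head's underside at about (333,208). The red can is at the left edge, (50,350).

```bash
python3 - <<'E'
from h import *
import json
c=cam("wrist",json.load(open("pics/w11.json")))
a=plane(c,(312,316),.010)[0];b=plane(c,(334,208),.015)[0];d=b-a
print(a,b,np.linalg.norm(d[:2]),np.degrees(np.arctan2(d[1],d[0])),"com",a+d/np.linalg.norm(d)*58)
E
```

```text
[ 0.4675 -0.3077  0.01  ] [ 0.3797 -0.2914  0.015 ] 0.08930933438436349 169.5062150559368 com [-56.4733  10.2393   3.2521]
```

```bash
python3 -m handwheel '[{"tx":-7,"ty":4,"tz":0,"roll":0},{"tx":0,"ty":0,"tz":25,"roll":0.092},{"tx":0,"ty":0,"tz":25,"roll":0.091},{"tx":0,"ty":0,"tz":25,"roll":0},{"tx":0,"ty":0,"tz":25,"roll":0},{"tx":0,"ty":0,"tz":10,"roll":0},{"tx":0,"ty":0,"tz":0,"roll":0},{"tx":0,"ty":0,"tz":0,"roll":0}]' 50
python3 -m handwheel '[{"tx":0,"ty":0,"tz":0,"roll":0},{"tx":0,"ty":0,"tz":0,"roll":0},{"tx":0,"ty":0,"tz":0,"roll":0},{"tx":0,"ty":0,"tz":0,"roll":0},{"tx":0,"ty":0,"tz":0,"roll":0},{"tx":0,"ty":0,"tz":0,"roll":0}]' 10 60
```

```text
t: 18.95
tool_pos: [0.4106, -0.2962, 0.0034]
tool_rot: [-0.284, -3.128, -0.001]
contact_force: [0.5, -0.1, -0.5]
opening: 0.0497
grip_force: 0.0
t: 19.45
tool_pos: [0.4112, -0.2977, 0.0054]
tool_rot: [0.285, 3.125, -0.003]
contact_force: [0.5, 0.0, 6.2]
opening: 0.0174
grip_force: 58.6
```

```bash
python3 -m handwheel '[{"tx":0,"ty":0,"tz":-15,"roll":0},{"tx":0,"ty":0,"tz":-25,"roll":0},{"tx":0,"ty":0,"tz":-25,"roll":-0.092},{"tx":0,"ty":0,"tz":-25,"roll":-0.091},{"tx":0,"ty":0,"tz":0,"roll":0},{"tx":0,"ty":0,"tz":0,"roll":0}]'
python3 -m handwheel '[{"tx":-14,"ty":31,"tz":0,"roll":0},{"tx":-14,"ty":31,"tz":0,"roll":0},{"tx":-14,"ty":31,"tz":0,"roll":0},{"tx":-14,"ty":31,"tz":0,"roll":0},{"tx":-14,"ty":31,"tz":0,"roll":0},{"tx":-14,"ty":31,"tz":0,"roll":0},{"tx":-14,"ty":31,"tz":0,"roll":0},{"tx":-14,"ty":31,"tz":0,"roll":0},{"tx":-14,"ty":31,"tz":0,"roll":0},{"tx":-14,"ty":31,"tz":0,"roll":0},{"tx":-14,"ty":31,"tz":0,"roll":0},{"tx":-14,"ty":31,"tz":0,"roll":0}]'
python3 -m handwheel '[{"tx":-13,"ty":31,"tz":0,"roll":0},{"tx":-13,"ty":31,"tz":0,"roll":0},{"tx":-13,"ty":31,"tz":0,"roll":0},{"tx":0,"ty":0,"tz":0,"roll":0.071},{"tx":0,"ty":0,"tz":0,"roll":0},{"tx":0,"ty":0,"tz":0,"roll":0}]'
```

```text
t: 19.95
tool_pos: [0.4105, -0.2972, 0.0945]
tool_rot: [0.001, 3.139, -0.004]
contact_force: [0.2, -0.2, -3.4]
opening: 0.018
grip_force: 59.3
t: 20.95
tool_pos: [0.5759, 0.0773, 0.09]
tool_rot: [-0.001, -3.137, 0.0]
contact_force: [-0.6, -0.6, -2.9]
opening: 0.0176
grip_force: 59.4
t: 21.45
tool_pos: [0.6145, 0.1685, 0.0903]
tool_rot: [-0.108, -3.135, 0.002]
contact_force: [0.7, 0.2, -3.7]
opening: 0.0175
grip_force: 59.6
```

```bash
python3 -m handwheel '[{"tx":-4,"ty":0,"tz":25,"roll":0},{"tx":0,"ty":0,"tz":25,"roll":0},{"tx":0,"ty":0,"tz":25,"roll":0},{"tx":0,"ty":0,"tz":3,"roll":0},{"tx":0,"ty":0,"tz":0,"roll":0},{"tx":0,"ty":0,"tz":0,"roll":0},{"tx":0,"ty":0,"tz":0,"roll":0}]'
python3 -m handwheel '[{"tx":0,"ty":0,"tz":2,"roll":0},{"tx":0,"ty":0,"tz":0,"roll":0},{"tx":0,"ty":0,"tz":0,"roll":0}]'
python3 -m handwheel '[{"tx":0,"ty":0,"tz":1,"roll":0},{"tx":0,"ty":0,"tz":0,"roll":0},{"tx":0,"ty":0,"tz":0,"roll":0}]'
```

```text
t: 22.03
tool_pos: [0.6213, 0.1681, 0.0169]
tool_rot: [0.11, 3.138, 0.001]
contact_force: [-0.4, -0.4, -2.8]
opening: 0.0174
grip_force: 59.8
t: 22.28
tool_pos: [0.6206, 0.1685, 0.014]
tool_rot: [0.109, 3.139, 0.0]
contact_force: [0.2, -0.2, -3.2]
opening: 0.0178
grip_force: 59.8
t: 22.53
tool_pos: [0.6202, 0.1685, 0.0123]
tool_rot: [-0.109, -3.14, 0.0]
contact_force: [0.1, 1.1, -3.3]
opening: 0.0176
grip_force: 59.8
```

```bash
python3 -m handwheel '[{"tx":0,"ty":0,"tz":1,"roll":0},{"tx":0,"ty":0,"tz":1,"roll":0},{"tx":0,"ty":0,"tz":0,"roll":0},{"tx":0,"ty":0,"tz":0,"roll":0}]'
python3 -m handwheel '[{"tx":0,"ty":0,"tz":1,"roll":0},{"tx":0,"ty":0,"tz":0,"roll":0},{"tx":0,"ty":0,"tz":0,"roll":0}]'
python3 -m handwheel '[{"tx":0,"ty":0,"tz":1,"roll":0},{"tx":0,"ty":0,"tz":0,"roll":0},{"tx":0,"ty":0,"tz":0,"roll":0}]'
```

```text
t: 22.87
tool_pos: [0.6202, 0.1684, 0.0101]
tool_rot: [-0.11, -3.139, 0.0]
contact_force: [1.1, 0.4, -2.9]
opening: 0.0177
grip_force: 59.8
t: 23.12
tool_pos: [0.6205, 0.1684, 0.0096]
tool_rot: [0.11, 3.139, 0.0]
contact_force: [-0.7, -0.6, -1.0]
opening: 0.0179
grip_force: 60.0
t: 23.37
tool_pos: [0.6205, 0.1685, 0.0094]
tool_rot: [-0.109, -3.14, 0.0]
contact_force: [-4.8, -1.1, 5.5]
opening: 0.0177
grip_force: 60.6
```

```bash
python3 -m handwheel '[{"tx":0,"ty":0,"tz":0,"roll":0},{"tx":0,"ty":0,"tz":0,"roll":0},{"tx":0,"ty":0,"tz":0,"roll":0},{"tx":0,"ty":0,"tz":-20,"roll":0},{"tx":0,"ty":0,"tz":-30,"roll":0},{"tx":0,"ty":0,"tz":-35,"roll":0},{"tx":0,"ty":0,"tz":-20,"roll":-0.071}]' 36
python3 -m handwheel '[{"tx":26,"ty":18,"tz":0,"roll":0},{"tx":26,"ty":18,"tz":0,"roll":0},{"tx":26,"ty":18,"tz":0,"roll":0},{"tx":26,"ty":18,"tz":0,"roll":0},{"tx":26,"ty":18,"tz":0,"roll":0},{"tx":26,"ty":17,"tz":0,"roll":0},{"tx":25,"ty":17,"tz":0,"roll":0},{"tx":0,"ty":0,"tz":0,"roll":0},{"tx":0,"ty":0,"tz":0,"roll":0},{"tx":0,"ty":0,"tz":0,"roll":0}]' 50
python3 snap.py w12; python3 -c "
import cv2,numpy as np
from station import optics
s,_=optics.get_image('side')
a=cv2.imread('pics/w12.png')[60:360,170:570]
b=cv2.resize(s[140:340,260:470,::-1],(400,300),interpolation=cv2.INTER_CUBIC)
cv2.imwrite('pics/v2.png',np.hstack([a,b]))"
```

```text
t: 23.95
tool_pos: [0.622, 0.1687, 0.1171]
tool_rot: [-0.004, 3.137, 0.001]
contact_force: [0.5, 0.6, 0.5]
opening: 0.0363
grip_force: 0.0
t: 24.78
tool_pos: [0.4396, 0.2922, 0.1135]
tool_rot: [-0.002, 3.141, 0.0]
contact_force: [-0.4, -1.0, 0.7]
opening: 0.0501
grip_force: 0.0
```

View pics/v2.png

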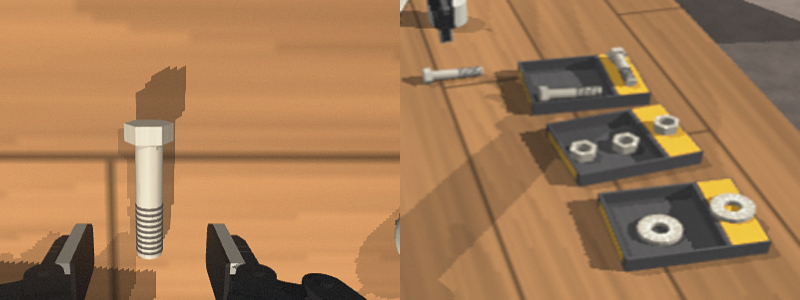

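Left: bolt L points straight along the tool, tail at full-image (320,317), head underside at (319,205). Right: bolt R, both nuts and the washer lie in their bins.

```bash
python3 -m handwheel '[{"tx":-6,"ty":0,"tz":0,"roll":0},{"tx":0,"ty":0,"tz":25,"roll":0},{"tx":0,"ty":0,"tz":25,"roll":0},{"tx":0,"ty":0,"tz":25,"roll":0},{"tx":0,"ty":0,"tz":25,"roll":0},{"tx":0,"ty":0,"tz":10,"roll":0},{"tx":0,"ty":0,"tz":0,"roll":0},{"tx":0,"ty":0,"tz":0,"roll":0}]' 50
python3 -m handwheel '[{"tx":0,"ty":0,"tz":0,"roll":0},{"tx":0,"ty":0,"tz":0,"roll":0},{"tx":0,"ty":0,"tz":0,"roll":0},{"tx":0,"ty":0,"tz":0,"roll":0},{"tx":0,"ty":0,"tz":0,"roll":0},{"tx":0,"ty":0,"tz":0,"roll":0}]' 10 60
```

```text
t: 25.55
tool_pos: [0.4458, 0.2919, 0.0034]
tool_rot: [0.001, -3.141, 0.0]
contact_force: [-0.3, -1.0, 0.5]
opening: 0.0502
grip_force: 0.0
t: 26.05
tool_pos: [0.4468, 0.2928, 0.0055]
tool_rot: [-0.002, 3.138, 0.002]
contact_force: [0.4, -1.5, 7.3]
opening: 0.0177
grip_force: 58.6
```

```bash
python3 -m handwheel '[{"tx":0,"ty":0,"tz":-15,"roll":0},{"tx":0,"ty":0,"tz":-25,"roll":0},{"tx":0,"ty":0,"tz":-25,"roll":0},{"tx":0,"ty":0,"tz":-25,"roll":0},{"tx":-25,"ty":-8,"tz":0,"roll":0},{"tx":-25,"ty":-8,"tz":0,"roll":0},{"tx":-25,"ty":-8,"tz":0,"roll":0},{"tx":-25,"ty":-8,"tz":0,"roll":0},{"tx":-25,"ty":-8,"tz":0,"roll":0},{"tx":-25,"ty":-9,"tz":0,"roll":0},{"tx":-27,"ty":-9,"tz":0,"roll":0}]'
python3 -m handwheel '[{"tx":0,"ty":0,"tz":0,"roll":0.071},{"tx":0,"ty":0,"tz":25,"roll":0},{"tx":0,"ty":0,"tz":25,"roll":0},{"tx":0,"ty":0,"tz":25,"roll":0},{"tx":0,"ty":0,"tz":5,"roll":0},{"tx":0,"ty":0,"tz":0,"roll":0},{"tx":0,"ty":0,"tz":0,"roll":0},{"tx":0,"ty":0,"tz":0,"roll":0}]'
```

```text
t: 26.97
tool_pos: [0.6223, 0.2339, 0.0923]
tool_rot: [0.002, -3.14, 0.0]
contact_force: [0.4, 0.4, -2.3]
opening: 0.0178
grip_force: 59.4
t: 27.63
tool_pos: [0.6226, 0.2346, 0.0141]
tool_rot: [0.109, 3.139, 0.001]
contact_force: [-0.1, -0.7, -3.6]
opening: 0.0175
grip_force: 59.3
```

```bash
python3 -m handwheel '[{"tx":0,"ty":0,"tz":2,"roll":0},{"tx":0,"ty":0,"tz":1,"roll":0},{"tx":0,"ty":0,"tz":0,"roll":0},{"tx":0,"ty":0,"tz":0,"roll":0}]'
python3 -m handwheel '[{"tx":0,"ty":0,"tz":1,"roll":0},{"tx":0,"ty":0,"tz":0,"roll":0},{"tx":0,"ty":0,"tz":0,"roll":0}]'
python3 -m handwheel '[{"tx":0,"ty":0,"tz":1,"roll":0},{"tx":0,"ty":0,"tz":0,"roll":0},{"tx":0,"ty":0,"tz":0,"roll":0}]'
```

```text
t: 27.97
tool_pos: [0.6222, 0.2345, 0.0105]
tool_rot: [0.11, 3.14, 0.0]
contact_force: [0.3, -0.5, -3.8]
opening: 0.0178
grip_force: 59.3
t: 28.22
tool_pos: [0.6225, 0.2345, 0.0097]
tool_rot: [0.11, 3.139, 0.0]
contact_force: [-1.2, -0.0, -1.4]
opening: 0.0172
grip_force: 59.5
t: 28.47
tool_pos: [0.6226, 0.2345, 0.0095]
tool_rot: [0.11, 3.139, 0.0]
contact_force: [-3.7, -2.1, 5.9]
opening: 0.0178
grip_force: 60.2
```

Release, rise, back off and look.

```bash
python3 -m handwheel '[{"tx":0,"ty":0,"tz":0,"roll":0},{"tx":0,"ty":0,"tz":0,"roll":0},{"tx":0,"ty":0,"tz":0,"roll":0},{"tx":0,"ty":0,"tz":-20,"roll":0},{"tx":0,"ty":0,"tz":-35,"roll":0},{"tx":0,"ty":0,"tz":-35,"roll":0},{"tx":0,"ty":0,"tz":-35,"roll":0},{"tx":0,"ty":0,"tz":-35,"roll":0},{"tx":0,"ty":0,"tz":-35,"roll":0},{"tx":0,"ty":0,"tz":-35,"roll":0},{"tx":0,"ty":0,"tz":0,"roll":0}]' 36
python3 -m handwheel '[{"tx":-30,"ty":-30,"tz":-10,"roll":0},{"tx":-30,"ty":-30,"tz":-10,"roll":0},{"tx":-30,"ty":-30,"tz":-10,"roll":0},{"tx":-30,"ty":-30,"tz":-10,"roll":0},{"tx":0,"ty":-30,"tz":-10,"roll":0},{"tx":0,"ty":0,"tz":0,"roll":0},{"tx":0,"ty":0,"tz":0,"roll":0},{"tx":0,"ty":0,"tz":0,"roll":0}]'
python3 snap.py w13; python3 -c "
import cv2,numpy as np
from station import optics
s,_=optics.get_image('side')
a=cv2.resize(cv2.imread('pics/w13.png')[:300],(640,300))
b=cv2.resize(s[140:340,250:530,::-1],(420,300),interpolation=cv2.INTER_CUBIC)
cv2.imwrite('pics/v3.png',np.vstack([np.pad(a,((0,0),(0,0),(0,0))),np.pad(b,((0,0),(0,220),(0,0)))]))"
```

```text
t: 29.38
tool_pos: [0.6262, 0.2355, 0.2488]
tool_rot: [0.109, 3.125, 0.007]
contact_force: [0.7, 0.5, 1.6]
opening: 0.0358
grip_force: 0.0
t: 30.05
tool_pos: [0.7264, 0.0824, 0.286]
tool_rot: [-0.11, -3.139, -0.001]
contact_force: [-0.7, 0.9, -1.0]
opening: 0.0362
grip_force: 0.0
```

View pics/v3.png

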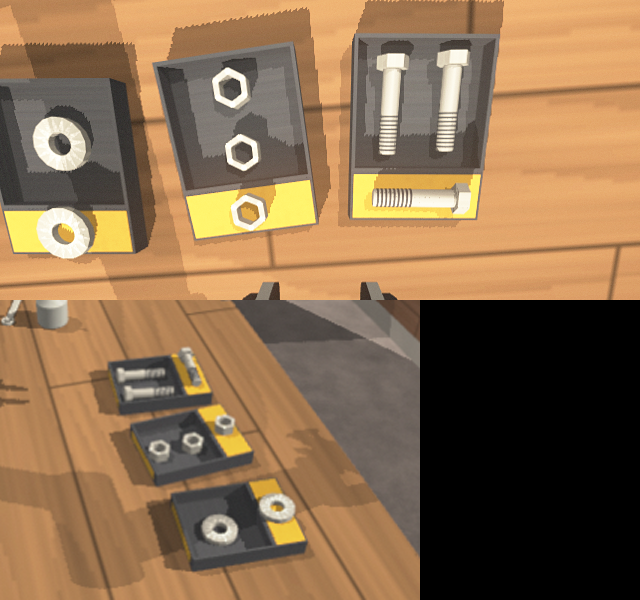

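All five pieces lie flat and apart: the washer at (60,143), nuts at (231,88) and (242,152), bolts at (392,103) and (452,100). The robot is clear, so I hand in.

```bash
python3 -c "
from station import ctrl;print(ctrl.finish_job())"
```

```text
the job is handed in; nothing more can be done
None
```

I handed the job in at about 30 s: the last pictures show both bolts, both nuts and the washer released in their matching bins, flat and side by side, and the arm never came near the red can or the oiler.

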